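# Gauge two grain-feeder sleeves and reject the tight one

### The arm

A 7-joint arm with a two-finger parallel gripper is mounted at the origin on the work surface. World frame = base frame: x ahead of the robot, y to its left, z up, the work surface at z = 0. Lengths are in mm, angles in rad, forces in N, time in s.
With the tool pointing down it reaches from about 425 to 975 mm from the base axis. Payload 16.7 kg.
Tool frame: the origin (TCP) lies midway between the tips of the shut fingers; the grasp point (between the pads) lies 19 mm behind it; x points along the fingers, z is the direction in which the jaws open and shut, and the axes are right-handed (so a half turn about x gives the same grasp; the last joint's range is limited). The gripper opens to 85 mm and grips with 20 to 120 N. Pads are 22 mm wide; open, the fingers measure 114 mm over their backs; the gripper's body (76 mm by 85 mm) begins 54 mm behind the grasp point. The pads swing forward as they close: fully open they stand 13 mm farther back than shut.
Start: joints at [1.022, 0.426, 0.074, 1.606, -0.034, 1.111, -0.067], TCP at [262.699, -621.744, 231.302] pointing down, gripper open.
Joint ranges: [-2.85, 2.85], [-0.5, 2.14], [-1.23, 1.37], [0.21, 2.46], [-1.02, 4.16], [0.16, 2.05], [-2.73, 2.73]. Speed limits (rad/s): [1.89, 1.89, 2.39, 2.39, 3.01, 3.01, 3.01].

### API

Orientations are given as a unit quaternion [w, x, y, z].
In Python, from workcell import r gives the robot as it stands.
- The arm moves only by the shell command python3 -m inch 'ROWS' [FORCE]. ROWS is JSON, a list of rows, each an object with "claw": the closure, from 0 (fully open) to 1 (shut); "delta_pos": the shift along the tool's x, y, z in units of 30 mm (1.0 is 30 mm), a list of three; "delta_rot": the turn, a rotation vector about the tool's x, y, z in units of 8 degrees (1.0 is 8 degrees), a list of three. In form: [{"claw": claw, "delta_pos": [dx, dy, dz], "delta_rot": [ax, ay, az]}, ...]. A call has exactly 5 rows; each row shifts and turns the commanded pose from where the row before left it, along the tool's axes as they then stand; what a row does not reach is not made up. A row lasts 1/8 s, in which the tool goes at most 62.5 mm and 10.7 degrees, less where a joint would pass 70% of its speed; a pose out of reach is approached as far as the arm can. A call is refused whole if a number of a shift passes 1 or a number of a turn 1, either way. A call with a gripper value outside its range is refused whole. The fingers move at their own pace and stop on an object; FORCE is the grip in N (left out, the last holds). Time passes only in rows, so rows that do not move let the fingers close, or fill a call up. It gives the time, the measured TCP pose, the force and the opening at its end, in the units of the state.
- r.state(): the state, without advancing time (a new reading comes with each control period).
- r.grab_frame(name): name is "side" or "top" or "wrist"; returns a dict with "pixels" (480x640x3 uint8, red, green, blue), "fovy" (degrees; the focal length in pixels is half the picture's height over the tangent of half this angle, whatever the lens; pixels are square), "cx", "cy" (the principal point, pixels), "k1" (the pictures are not rectified: a ray, as slopes to the right and down, at radius r is drawn at 1 + k1 r^2 times it, then the intrinsics apply), "xyz" and "attitude" of the camera in the world. Camera axes: x right, y down, z forward; pixel columns grow to the right and rows downward; lengths in mm; the calibration is good to about 2 mm. A picture is of the moment at which its call begins. There is no depth.
- r.sign_off(): hands the job in, once; it reports no verdict.
The state is a dict: "clock": time; "joint_positions": joint angles; "joint_vel": joint speeds; "joint_efforts": joint torques, N m; "eef_pos": TCP position; "tcp_rot": TCP orientation; "wrist_force": force on the tool from outside, world axes, zero at the start; "moment": the same for the moment, N m; "width": opening from 0.0 (shut) to 1.0 (fully open).
Only numpy, scipy, OpenCV 4.12 (cv2) and the standard library are available. Lean on these libraries where they do the work, as an engineer would, in place of code of your own. Each camera call takes 0.05 s, during which the arm holds its last target.

### The job

One of the two sleeves on the black pad is bored to size and the other is too tight. Find out which by trying the blue-handled plug gauge in their bores, pressing gently (never with more than 20 N): the good sleeve lets it slide in until its collar sits on the sleeve. Leave the gauge fully home in the good sleeve on the pad, and only then stand the tight sleeve upright in the red tray, without disturbing the dish, the magnifier or the sample tin.

Things in the scene. Friction and masses are not known exactly. Their poses are not given: they have to be found in the camera images.
- gauge_grip (a point): Plug gauge (0.15 kg, 96 mm tall), loose, upright in the white stand, collar resting on the stand. Blue round handle 24 mm across, 55 mm high; this point is on its axis, 26 mm below its top; z: axis, up. Below the handle a steel collar 36 mm across, 5 mm thick, underside 34 mm below this point; then a steel pin 20 mm across, 36 mm long, its tip (2 mm chamfer) 70 mm below this point.
- gauge_collar (a point): Centre of the underside of the gauge's collar, on the gauge's axis; 36 mm above the pin's tip; z is the axis, up. With the gauge fully home in a sleeve this point lies 20 mm above the sleeve's centre point, in a tight sleeve it stops 42 to 48 mm above it.
- sleeve_a_mid (a point): Aluminium sleeve, upright, 44 mm across, 40 mm high, black band round its waist, brass bush inside, 0.3 kg in all, loose on the pad. This point: centre, on the axis, 20 mm above its underside; z: axis, up. Bore 22 mm wide for the first 10 mm from the top; below, one sleeve stays 22 mm wide, the other narrows to 16.5 mm. Which one changes; only the gauge can tell.
- sleeve_b_mid (a point): Aluminium sleeve, upright, 44 mm across, 40 mm high, black band round its waist, brass bush inside, 0.3 kg in all, loose on the pad. This point: centre, on the axis, 20 mm above its underside; z: axis, up. Bore 22 mm wide for the first 10 mm from the top; below, one sleeve stays 22 mm wide, the other narrows to 16.5 mm. Which one changes; only the gauge can tell.
- pad_top (a point): Centre of the top face of the black rubber-faced gauging plate (the pad), 150 mm (its x) by 260 mm (its y), 20 mm above the bench on a fixed aluminium base 10 mm longer and wider; z up. The plate is sprung: it begins to sink under about 9 N in all (sleeves and gauge included), then 1 mm for every 2.5 N more, and is solid after 8 mm.
- stand_mouth (a point): The gauge's stand, a fixed white block 70 x 70 mm and 46 mm high with a 26 mm hole down through it; this point is the centre of the hole's mouth on its top.
- tray_in (a point): The red reject tray, fixed, open, 160 mm (its x) by 180 mm (its y) outside, walls 4 mm thick, rim 28 mm above the bench; this point is the centre of its inner floor, 4 mm above the bench; z up.
- dish: A white porcelain dish, 110 mm across and 25 mm high; origin at the centre of its underside. A bystander: do not disturb it.
- loupe: A round black magnifier, 52 mm across and 22 mm high; origin at the centre of its underside. A bystander: do not disturb it.
- tin: A closed aluminium sample tin with a green lid band, 54 mm across and 55 mm high; origin at the centre of its underside. A bystander: do not disturb it.
There are look-alikes about, which are no part of the job. What is shaped like the part that bears tray_in but purple or yellow is not meant.

How it is judged (in metres and radians):
On the way:
1. the gauge is fully home in one of the sleeves while both sleeves still stand on the pad (x of sleeve_a_mid in the frame of pad_top between -0.075 and 0.075 m and y of sleeve_a_mid in the frame of pad_top between -0.13 and 0.13 m and angle between each of sleeve_a_mid, sleeve_b_mid's own z axis and vertical below 0.1 rad and z of each of sleeve_a_mid, sleeve_b_mid in the frame of pad_top below 0.024 m and x of sleeve_b_mid in the frame of pad_top between -0.075 and 0.075 m and y of sleeve_b_mid in the frame of pad_top between -0.13 and 0.13 m and ((z of gauge_collar in the frame of sleeve_a_mid between 0.017 and 0.0225 m and horizontal distance between gauge_collar and sleeve_a_mid below 0.005 m and angle between the z axis of gauge_collar and the z axis of sleeve_a_mid, either way round below 0.08 rad) or (z of gauge_collar in the frame of sleeve_b_mid between 0.017 and 0.0225 m and horizontal distance between gauge_collar and sleeve_b_mid below 0.005 m and angle between the z axis of gauge_collar and the z axis of sleeve_b_mid, either way round below 0.08 rad))), for 0.2 s.
At the end, for the whole second after the job is handed in: The gauge stands fully home in one sleeve (collar underside within 2.5 mm of the sleeve's top, axes within 5 mm and 0.08 rad), that sleeve stands upright on the black pad (its axis over the pad), the other sleeve stands upright (within 0.1 rad) on the floor of the red tray, and all are at rest (linear speed of each of sleeve_a, sleeve_b, gauge below 0.02 m/s and ((z of gauge_collar in the frame of sleeve_a_mid between 0.017 and 0.0225 m and horizontal distance between gauge_collar and sleeve_a_mid below 0.005 m and angle between the z axis of gauge_collar and the z axis of sleeve_a_mid, either way round below 0.08 rad and x of sleeve_a_mid in the frame of pad_top between -0.075 and 0.075 m and y of sleeve_a_mid in the frame of pad_top between -0.13 and 0.13 m and angle between each of sleeve_a_mid, sleeve_b_mid's own z axis and vertical below 0.1 rad and z of sleeve_a_mid in the frame of pad_top below 0.024 m and x of sleeve_b_mid in the frame of tray_in between -0.08 and 0.08 m and y of sleeve_b_mid in the frame of tray_in between -0.09 and 0.09 m and z of sleeve_b_mid in the frame of tray_in below 0.024 m) or (z of gauge_collar in the frame of sleeve_b_mid between 0.017 and 0.0225 m and horizontal distance between gauge_collar and sleeve_b_mid below 0.005 m and angle between the z axis of gauge_collar and the z axis of sleeve_b_mid, either way round below 0.08 rad and x of sleeve_b_mid in the frame of pad_top between -0.075 and 0.075 m and y of sleeve_b_mid in the frame of pad_top between -0.13 and 0.13 m and angle between each of sleeve_b_mid, sleeve_a_mid's own z axis and vertical below 0.1 rad and z of sleeve_b_mid in the frame of pad_top below 0.024 m and x of sleeve_a_mid in the frame of tray_in between -0.08 and 0.08 m and y of sleeve_a_mid in the frame of tray_in between -0.09 and 0.09 m and z of sleeve_a_mid in the frame of tray_in below 0.024 m))); the robot touches nothing.
It fails at once if sleeve a is pressed onto the pad with more than 25 N (sleeve and gauge weigh some 5 N, so a push of 20 N) (contact force between sleeve_a and pad above 25 N).
It fails at once if sleeve b is pressed onto the pad with more than 25 N (sleeve and gauge weigh some 5 N, so a push of 20 N) (contact force between sleeve_b and pad above 25 N).
It fails at once if the dish is moved by more than 20 mm (distance of dish from where it was at the start of the episode above 0.02 m).
It fails at once if the magnifier is moved by more than 20 mm (distance of loupe from where it was at the start of the episode above 0.02 m).
It fails at once if the sample tin is moved by more than 20 mm (distance of tin from where it was at the start of the episode above 0.02 m).
It also fails if it takes over 64 s, if anything falls off the work surface, if the arm or the gripper's body presses on something with over 40 N, if the wrist force passes 120 N, or if a joint passes its speed limit or range.

## Working session

There is one attempt and no reset: what is moved stays moved. The work goes in short steps, Python scripts to look and compute and a shell command to move; the robot and the scene stay as the last step left them, time stands still between calls to the robot, and variables do not carry over. Pictures are saved under pics/ and viewed, and the job is handed in when it is done.

```bash
ls; mkdir -p pics; python3 - <<'E'
from workcell import r
import cv2
print(r.state())
for n in ["side","top","wrist"]:
    f=r.grab_frame(n)
    cv2.imwrite(f"pics/{n}0.png",f["pixels"][:,:,::-1])
    print(n,{k:v for k,v in f.items() if k!="pixels"})
E
```

```text
pics
{'clock': 0.0, 'joint_positions': array([ 1.02150474,  0.42674222,  0.07384375,  1.60660472, -0.03410237,
        1.11082218, -0.06713032]), 'joint_vel': array([-3.56164844e-04, -1.10762002e-03, -1.24517126e-03, -7.81694109e-04,
       -1.34486851e-04, -1.35086624e-05,  7.92639078e-04]), 'joint_efforts': array([-5.71481160e-04, -9.49837017e+01,  3.76108289e+00, -4.63518870e+01,
        1.94220536e-02,  1.02978596e-02,  1.09029858e-05]), 'eef_pos': array([ 262.54391636, -621.398195  ,  230.60458504]), 'tcp_rot': array([ 0.58891073,  0.39100591,  0.58972142, -0.39054727]), 'wrist_force': array([ 0.78707539,  0.08404657, -0.63896459]), 'moment': array([ 0.06501816,  0.03481575, -0.045226  ]), 'width': 1.0013905353245989}
side {'fovy': 43.66695048137971, 'cx': 320.5357120312538, 'cy': 230.68190133820988, 'k1': -0.029492426884589598, 'xyz': array([148.81366568, 812.13442152, 930.97225538]), 'attitude': array([ 0.07112198, -0.16171932,  0.9020701 , -0.39377413])}
top {'fovy': 51.163611991123524, 'cx': 317.1983073553784, 'cy': 240.40348305639628, 'k1': -0.11922094760498013, 'xyz': array([ 240.93468069,  -39.94486921, 1387.57338108]), 'attitude': array([-0.05779216,  0.70490984, -0.7041354 ,  0.06289297])}
wrist {'fovy': 69.88924662125515, 'cx': 317.2301164847886, 'cy': 237.05941734022988, 'k1': -0.05724126430450308, 'xyz': array([ 332.01022824, -592.49443105,  371.81424665]), 'attitude': array([ 0.12395873,  0.82425488, -0.54624506, -0.08279167])}
```

View pics/side0.png

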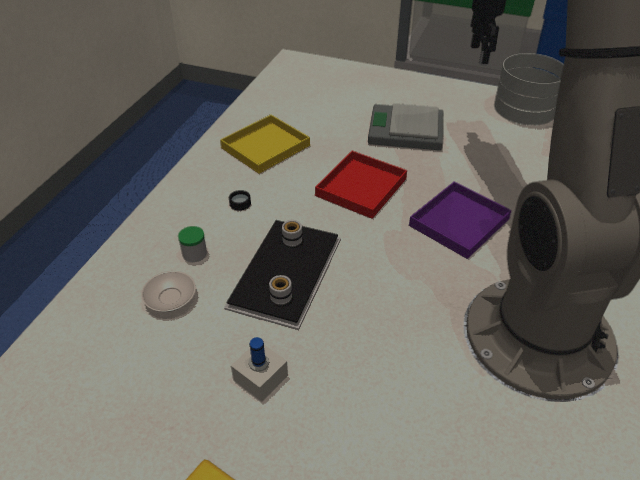

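View pics/top0.png

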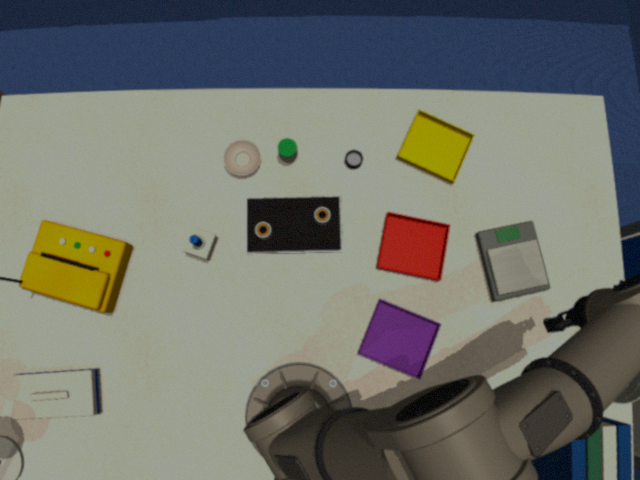

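View pics/wrist0.png

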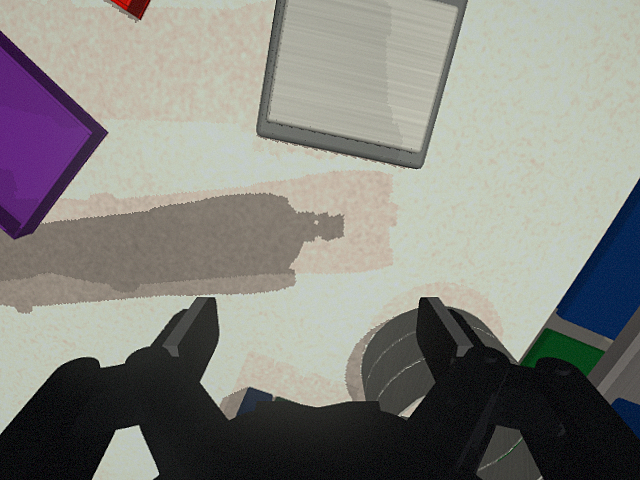

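```bash
cat > h.py <<'E'
import numpy as np, cv2
from scipy.spatial.transform import Rotation as R
def rot(q): return R.from_quat([q[1],q[2],q[3],q[0]])
def K(f):
    fl=240/np.tan(np.radians(f["fovy"]/2)); return np.array([[fl,0,f["cx"]],[0,fl,f["cy"]],[0,0,1]])
def ray(f,uv):
    p=cv2.undistortPoints(np.array([[uv]],float),K(f),np.array([f["k1"],0,0,0]),None,None)
    d=np.array([p[0,0,0],p[0,0,1],1.]); d=rot(f["attitude"]).apply(d); return np.array(f["xyz"]),d/np.linalg.norm(d)
def onz(f,uv,z):
    o,d=ray(f,uv); return o+d*(z-o[2])/d[2]
def proj(f,P):
    c=rot(f["attitude"]).inv().apply(np.asarray(P,float)-f["xyz"])
    p,_=cv2.projectPoints(c.reshape(1,1,3),np.zeros(3),np.zeros(3),K(f),np.array([f["k1"],0,0,0,0.])); return p.ravel()
def blobs(mask,amin=30):
    n,l,s,c=cv2.connectedComponentsWithStats(mask.astype(np.uint8))
    return [(s[i].tolist(),c[i].round(1).tolist()) for i in range(1,n) if s[i,4]>=amin]
def hsv(f): return cv2.cvtColor(f["pixels"],cv2.COLOR_RGB2HSV)
def tri(f1,u1,f2,u2):
    o1,d1=ray(f1,u1);o2,d2=ray(f2,u2)
    A=np.stack([d1,-d2],1); t=np.linalg.lstsq(A,o2-o1,rcond=None)[0]
    a=o1+d1*t[0];b=o2+d2*t[1]; return (a+b)/2,np.linalg.norm(a-b)
E
python3 - <<'E'
from workcell import r
from h import *
for n in ["side","top"]:
    f=r.grab_frame(n); H=hsv(f); h,s,v=[H[...,i].astype(int) for i in range(3)]
    print(n)
    print(" blue",blobs((h>100)&(h<125)&(s>150)&(v>60),40)[:12])
    print(" brass",blobs((h>5)&(h<22)&(s>90)&(v>60),15))
    print(" red",blobs(((h<5)|(h>174))&(s>150)&(v>60),200))
    print(" black",blobs((v<45),800))
    for c in ([263,229],[322,214]) if n=="top" else ([281,288],[291,232]):
        im=f["pixels"][c[1]-30:c[1]+30,c[0]-30:c[0]+30,::-1]
        cv2.imwrite(f"pics/{n}_{c[0]}.png",cv2.resize(im,None,fx=8,fy=8,interpolation=cv2.INTER_NEAREST))
E
cd pics; python3 -c "
import cv2,numpy as np
a=[cv2.imread(x) for x in ('top_263.png','top_322.png','side_281.png','side_291.png')]
cv2.imwrite('crop1.png',cv2.resize(np.vstack([np.hstack(a[:2]),np.hstack(a[2:])]),(600,600),interpolation=cv2.INTER_NEAREST))"
```

```text
side
 blue [([250, 338, 13, 11, 112], [256.2, 342.9])]
 brass [([284, 222, 15, 10, 93], [291.2, 226.1]), ([272, 277, 17, 13, 121], [279.9, 282.8]), ([205, 460, 16, 11, 34], [212.4, 464.6]), ([189, 467, 8, 10, 16], [192.9, 471.6])]
 red [([315, 151, 92, 67, 3617], [360.8, 183.7])]
 black [([471, 0, 36, 64, 1437], [485.7, 24.8]), ([556, 0, 84, 117, 1382], [586.1, 55.0]), ([0, 63, 192, 183, 3813], [88.4, 154.6]), ([511, 195, 47, 109, 2882], [537.0, 240.4]), ([227, 221, 111, 102, 5536], [283.5, 272.0]), ([499, 292, 109, 64, 925], [552.2, 337.5])]
top
 blue [([190, 236, 9, 8, 49], [194.1, 239.3]), ([618, 425, 13, 55, 634], [623.9, 451.9]), ([571, 439, 15, 41, 540], [578.2, 459.6])]
 brass [([316, 209, 12, 12, 78], [321.8, 214.3]), ([257, 224, 12, 12, 84], [262.5, 229.4]), ([129, 244, 4, 13, 18], [130.7, 249.2]), ([104, 250, 7, 7, 30], [106.7, 252.9]), ([48, 253, 28, 9, 51], [61.8, 257.2]), ([113, 265, 15, 40, 71], [119.9, 283.9]), ([30, 290, 20, 7, 22], [39.3, 293.3])]
 red [([377, 213, 72, 67, 3635], [412.9, 246.2])]
 black [([248, 198, 92, 53, 4132], [293.1, 224.2]), ([544, 240, 96, 98, 2113], [597.7, 300.2]), ([494, 338, 127, 142, 1776], [563.3, 388.9]), ([247, 376, 237, 104, 4840], [366.3, 413.1]), ([529, 442, 43, 38, 1062], [553.9, 464.1])]
```

View pics/crop1.png

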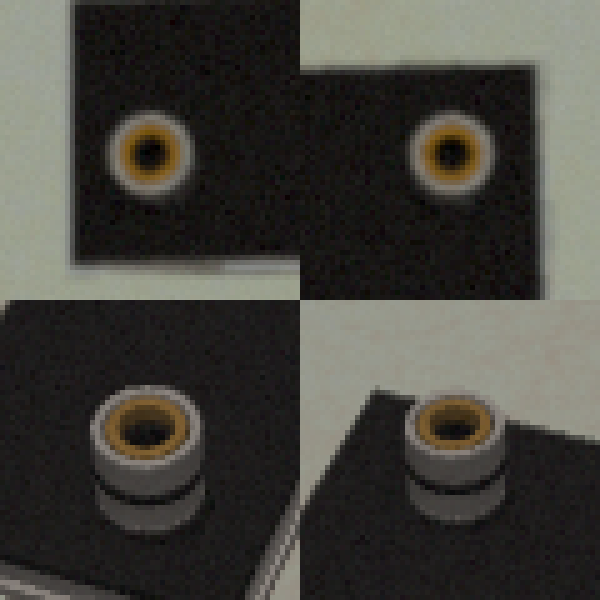

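```bash
python3 - <<'E'
from workcell import r
from h import *
np.set_printoptions(precision=1,suppress=True)
s=r.grab_frame("side");t=r.grab_frame("top")
print("S1 top",onz(t,(262.6,229.4),60),"side",onz(s,(280,283),60),tri(t,(262.6,229.4),s,(280,283)))
print("S2 top",onz(t,(321.8,214.4),60),"side",onz(s,(291.2,226.5),60),tri(t,(321.8,214.4),s,(291.2,226.5)))
# handle: full blue mask
for n,f in (("side",s),("top",t)):
    H=hsv(f);h,S,v=[H[...,i].astype(int) for i in range(3)]
    x,y=(257,352) if n=="side" else (196,240)
    m=(h>95)&(h<130)&(S>100); w=np.zeros_like(m); w[y-30:y+30,x-30:x+30]=1
    print(n,blobs(m&w,20))
    im=f["pixels"][y-30:y+30,x-30:x+30,::-1]; cv2.imwrite(f"pics/g{n}.png",cv2.resize(im,None,fx=6,fy=6,interpolation=cv2.INTER_NEAREST))
print("pad", onz(t,(293.1,224.2),20))
for n,f in (("side",s),("top",t)):
    H=hsv(f);h,S,v=[H[...,i].astype(int) for i in range(3)]
    m=(((h<5)|(h>174))&(S>150)&(v>60)).astype(np.uint8)
    c=max(cv2.findContours(m,cv2.RETR_EXTERNAL,2)[0],key=cv2.contourArea)
    b=cv2.boxPoints(cv2.minAreaRect(c)); print(n,[onz(f,p,28) for p in b])
print("dish",onz(t,(241.5,158),25),"tin",onz(t,(287.5,149),55),"loupe",onz(t,(354,159),22))
cv2.imwrite("pics/crop2.png",np.hstack([cv2.imread("pics/gside.png"),cv2.imread("pics/gtop.png")]))
E
```

```text
S1 top [499.9  97.9  60. ] side [498.4 100.   60. ] (array([499.9,  98. ,  57.6]), np.float64(1.0013711647380257))
S2 top [541.6 -62.   60. ] side [540.3 -59.1  60. ] (array([542. , -62.1,  57.1]), np.float64(0.6480712175990107))
side [([250, 337, 15, 30, 321], [257.2, 350.8])]
top [([190, 235, 11, 11, 83], [195.1, 240.1])]
pad [522.6  17.3  20. ]
side [array([ 550. , -213.1,   28. ]), array([ 576.2, -438.3,   28. ]), array([ 360.8, -380.5,   28. ]), array([ 357., -173.,   28.])]
top [array([ 401.2, -209. ,   28. ]), array([ 557. , -244.2,   28. ]), array([ 519.9, -423.9,   28. ]), array([ 364.5, -385. ,   28. ])]
dish [714.3 166.3  25. ] tin [730.2  33.6  55. ] loupe [ 712.8 -154.8   22. ]
```

View pics/crop2.png

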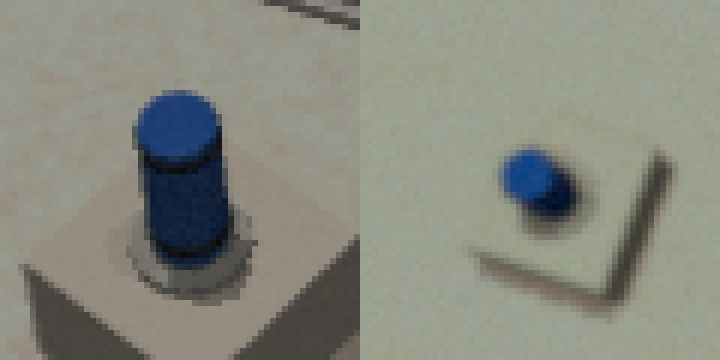

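```bash
python3 - <<'E'
from workcell import r
from h import *
np.set_printoptions(precision=2,suppress=True)
s=r.grab_frame("side");t=r.grab_frame("top")
a,b=(193.6,238.8),(256.1,342.9)
print(onz(t,a,106),onz(s,b,106),tri(t,a,s,b))
# collar bottom / stand check
st=r.state(); q=rot(st["tcp_rot"]); print(st["clock"],st["eef_pos"],q.as_matrix())
E
```

```text
[465.79 273.44 106.  ] [464.21 276.77 106.  ] (array([466.09, 274.29, 102.13]), np.float64(0.769290134705862))
0.45 [ 262.66 -621.71  231.24] [[-0.    0.92  0.39]
 [ 0.    0.39 -0.92]
 [-1.    0.   -0.  ]]
```

```bash
python3 -m inch '[{"claw":0,"delta_pos":[0,0.73,-0.68],"delta_rot":[-0.93,0,0]},{"claw":0,"delta_pos":[0,0.82,-0.58],"delta_rot":[-0.93,0,0]},{"claw":0,"delta_pos":[0,0.88,-0.47],"delta_rot":[-0.93,0,0]},{"claw":0,"delta_pos":[0,0.94,-0.35],"delta_rot":[-0.93,0,0]},{"claw":0,"delta_pos":[0,0.97,-0.23],"delta_rot":[-0.93,0,0]}]'
python3 -m inch '[{"claw":0,"delta_pos":[0,0.99,-0.1],"delta_rot":[-0.93,0,0]},{"claw":0,"delta_pos":[0,1,0.03],"delta_rot":[-0.93,0,0]},{"claw":0,"delta_pos":[0,0.99,0.16],"delta_rot":[-0.93,0,0]},{"claw":0,"delta_pos":[0,0.96,0.29],"delta_rot":[-0.92,0,0]},{"claw":0,"delta_pos":[0,1,0.5],"delta_rot":[0,0,0]}]'
python3 -c "
from workcell import r
from h import *
s=r.state();print(s['eef_pos'],rot(s['tcp_rot']).as_matrix().round(3),s['joint_positions'])"
```

```text
clock: 1.08
eef_pos: [324.5, -484.1, 231.5]
tcp_rot: [0.684, 0.181, 0.683, -0.181]
wrist_force: [0.0, -1.0, -0.0]
width: 1.0
clock: 1.7
eef_pos: [388.7, -344.8, 231.5]
tcp_rot: [0.707, 0.001, 0.707, -0.001]
wrist_force: [0.4, -0.1, 1.8]
width: 1.001
[ 388.69867952 -344.83246186  231.47609102] [[ 0.     0.002  1.   ]
 [-0.     1.    -0.002]
 [-1.    -0.     0.   ]] [ 0.83886371  0.18655506 -0.26722811  1.93696145  0.05746799  1.02496907
  0.54399766]
```

```bash

python3 -m inch '[{"claw":0,"delta_pos":[0,1,0.6],"delta_rot":[0,0,0]},{"claw":0,"delta_pos":[0,1,0.6],"delta_rot":[0,0,0]},{"claw":0,"delta_pos":[0,1,0.6],"delta_rot":[0,0,0]},{"claw":0,"delta_pos":[0,1,0.6],"delta_rot":[0,0,0]},{"claw":0,"delta_pos":[0,1,0.6],"delta_rot":[0,0,0]}]'
python3 -m inch '[{"claw":0,"delta_pos":[0,1,0],"delta_rot":[0,0,0]},{"claw":0,"delta_pos":[0,1,0],"delta_rot":[0,0,0]},{"claw":0,"delta_pos":[0,1,0],"delta_rot":[0,0,0]},{"claw":0,"delta_pos":[0,1,0],"delta_rot":[0,0,0]},{"claw":0,"delta_pos":[0,1,0],"delta_rot":[0,0,0]}]'
python3 -m inch '[{"claw":0,"delta_pos":[0,0.9,0],"delta_rot":[0,0,0]},{"claw":0,"delta_pos":[0,0,0],"delta_rot":[0,0,0]},{"claw":0,"delta_pos":[0,0,0],"delta_rot":[0,0,0]},{"claw":0,"delta_pos":[0,0,0],"delta_rot":[0,0,0]},{"claw":0,"delta_pos":[0,0,0],"delta_rot":[0,0,0]}]'
python3 - <<'E'
from workcell import r
from h import *
f=r.grab_frame("wrist"); print(f["xyz"],rot(f["attitude"]).as_matrix().round(3))
cv2.imwrite("pics/w1.png",f["pixels"][:,:,::-1])
for P in ([499.3,98.8,60],[541,-60.8,60],[465,275,106]): print(P,proj(f,P))
E
```

```text
clock: 2.33
eef_pos: [479.6, -194.9, 231.5]
tcp_rot: [0.707, 0.001, 0.707, -0.001]
wrist_force: [1.0, -0.5, 0.3]
width: 1.0
clock: 2.95
eef_pos: [479.6, -45.0, 231.5]
tcp_rot: [0.707, 0.001, 0.707, -0.001]
wrist_force: [0.3, -0.2, 0.1]
width: 1.0
clock: 3.58
eef_pos: [479.7, -19.5, 231.3]
tcp_rot: [0.707, 0.002, 0.707, -0.002]
wrist_force: [0.6, -0.6, -0.6]
width: 1.004
[480.35747692  55.48085734 372.44826542] [[ 1.    -0.004 -0.002]
 [-0.004 -0.956 -0.294]
 [-0.001  0.294 -0.956]]
[499.3, 98.8, 60] [339.6917728   78.70038047]
[541, -60.8, 60] [380.41266086 256.5053556 ]
[465, 275, 106] [ 291.85834502 -215.01927462]
```

View pics/w1.png

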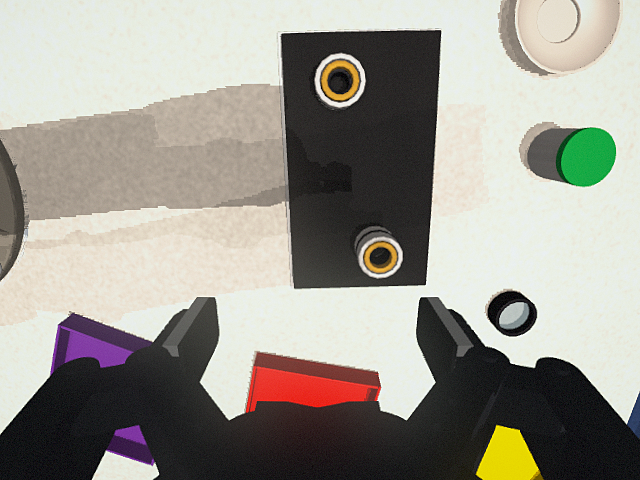

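```bash
cat >> h.py <<'E'
def ring(f,z=60,amin=150):
    H=hsv(f);h,s,v=[H[...,i].astype(int) for i in range(3)]
    m=((h>8)&(h<24)&(s>110)&(v>80)).astype(np.uint8)
    m=cv2.morphologyEx(m,cv2.MORPH_CLOSE,np.ones((3,3),np.uint8))
    out=[]
    for c in cv2.findContours(m,cv2.RETR_EXTERNAL,cv2.CHAIN_APPROX_NONE)[0]:
        if cv2.contourArea(c)<amin: continue
        e=cv2.fitEllipse(cv2.convexHull(c)); out.append((np.round(e[0],1),np.round(e[1],1),onz(f,e[0],z).round(1)))
    return out
E
python3 - <<'E'
from workcell import r
from h import *
f=r.grab_frame("wrist")
for o in ring(f): print(o)
E
```

```text
(array([380. , 256.8]), array([31.3, 33.5]), array([540.6, -61. ,  60. ]))
(array([339.7,  80.2]), array([37.9, 40.6]), array([499.3,  97.7,  60. ]))
```

```bash

python3 -m inch '[{"claw":0,"delta_pos":[0,1,-0.1],"delta_rot":[0,0,0]},{"claw":0,"delta_pos":[0,1,-0.1],"delta_rot":[0,0,0]},{"claw":0,"delta_pos":[0,1,-0.1],"delta_rot":[0,0,0]},{"claw":0,"delta_pos":[0,1,-0.1],"delta_rot":[0,0,0]},{"claw":0,"delta_pos":[0,1,-0.1],"delta_rot":[0,0,0]}]'
python3 -m inch '[{"claw":0,"delta_pos":[0,1,0],"delta_rot":[0,0,0]},{"claw":0,"delta_pos":[0,1,0],"delta_rot":[0,0,0]},{"claw":0,"delta_pos":[0,0,0],"delta_rot":[0,0,0]},{"claw":0,"delta_pos":[0,0,0],"delta_rot":[0,0,0]},{"claw":0,"delta_pos":[0,0,0],"delta_rot":[0,0,0]}]'
python3 - <<'E'
from workcell import r
from h import *
f=r.grab_frame("wrist"); 
cv2.imwrite("pics/w2.png",f["pixels"][:,:,::-1])
H=hsv(f);h,s,v=[H[...,i].astype(int) for i in range(3)]
print(blobs((h>95)&(h<130)&(s>120),100), proj(f,[465,275,106]))
print(ring(f))
E
```

```text
clock: 4.3
eef_pos: [465.3, 132.0, 231.4]
tcp_rot: [0.707, 0.001, 0.707, -0.001]
wrist_force: [0.9, 0.1, -0.5]
width: 0.999
clock: 4.92
eef_pos: [465.7, 190.2, 231.3]
tcp_rot: [0.707, 0.002, 0.707, -0.002]
wrist_force: [-0.4, -0.2, -0.5]
width: 1.0
[([301, 103, 31, 33, 801], [316.1, 119.2]), ([632, 414, 8, 26, 107], [636.9, 427.9])] [315.55384676 117.9304496 ]
[(array([350.7, 302. ]), array([28.6, 31.8]), array([499.3,  99.8,  60. ]))]
```

View pics/w2.png

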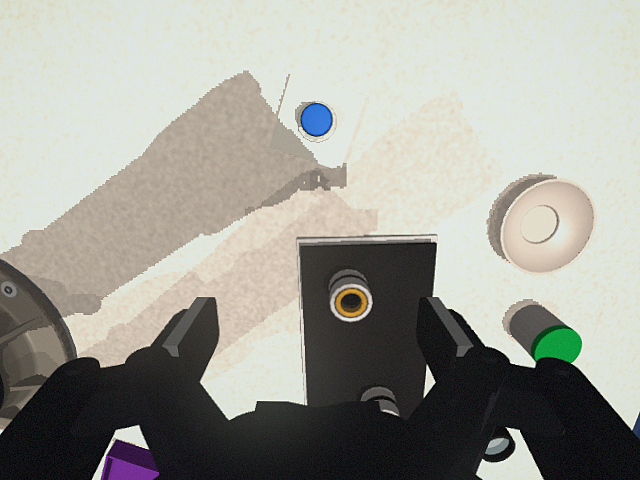

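```bash

python3 -m inch '[{"claw":0,"delta_pos":[0,0.94,0],"delta_rot":[0,0,0]},{"claw":0,"delta_pos":[0,0.94,0],"delta_rot":[0,0,0]},{"claw":0,"delta_pos":[0,0.93,0],"delta_rot":[0,0,0]},{"claw":0,"delta_pos":[1,0,0],"delta_rot":[0,0,0]},{"claw":0,"delta_pos":[1,0,0],"delta_rot":[0,0,0]}]'
python3 -m inch '[{"claw":0,"delta_pos":[1,0,0],"delta_rot":[0,0,0]},{"claw":0,"delta_pos":[0.7,0,0],"delta_rot":[0,0,0]},{"claw":0,"delta_pos":[0,0,0],"delta_rot":[0,0,0]},{"claw":0,"delta_pos":[0,0,0],"delta_rot":[0,0,0]},{"claw":0,"delta_pos":[0,0,0],"delta_rot":[0,0,0]}]'
python3 - <<'E'
from workcell import r
from h import *
f=r.grab_frame("wrist"); 
cv2.imwrite("pics/w3.png",f["pixels"][:,:,::-1])
H=hsv(f);h,s,v=[H[...,i].astype(int) for i in range(3)]
print(blobs((h>95)&(h<130)&(s>120),100), [proj(f,[465.4,274.5,z]) for z in (106,)])
E
```

```text
clock: 5.6
eef_pos: [466.2, 275.3, 170.8]
tcp_rot: [0.707, 0.002, 0.707, -0.001]
wrist_force: [-0.8, -0.3, 0.1]
width: 1.002
clock: 6.22
eef_pos: [466.4, 275.6, 121.4]
tcp_rot: [0.708, 0.002, 0.707, -0.001]
wrist_force: [-0.0, 0.0, 0.4]
width: 0.998
[([295, 242, 40, 31, 641], [315.4, 254.2]), ([292, 266, 46, 43, 1237], [315.5, 285.1])] [array([314.76972034, 290.19315017])]
```

View pics/w3.png

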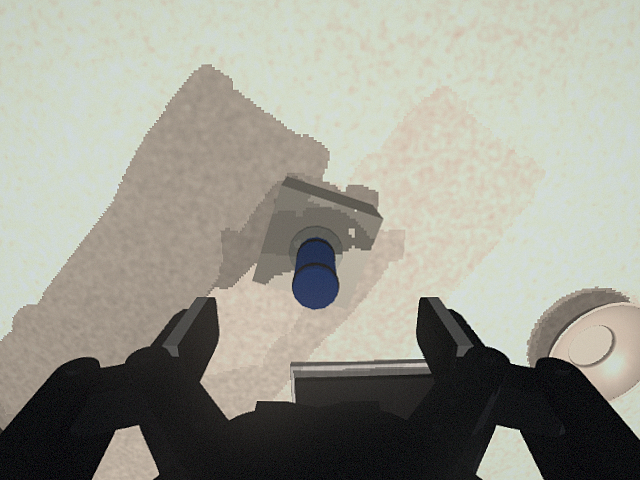

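```bash

python3 -m inch '[{"claw":0,"delta_pos":[1,0,-0.02],"delta_rot":[0,0,0]},{"claw":0,"delta_pos":[1,0,0],"delta_rot":[0,0,0]},{"claw":0,"delta_pos":[0.0,0,0],"delta_rot":[0,0,0]},{"claw":0.5,"delta_pos":[0,0,0],"delta_rot":[0,0,0]},{"claw":1,"delta_pos":[0,0,0],"delta_rot":[0,0,0]}]' 60
python3 -m inch '[{"claw":1,"delta_pos":[0,0,0],"delta_rot":[0,0,0]},{"claw":1,"delta_pos":[0,0,0],"delta_rot":[0,0,0]},{"claw":1,"delta_pos":[0,0,0],"delta_rot":[0,0,0]},{"claw":1,"delta_pos":[0,0,0],"delta_rot":[0,0,0]},{"claw":1,"delta_pos":[0,0,0],"delta_rot":[0,0,0]}]' 60
python3 - <<'E'
from workcell import r
from h import *
f=r.grab_frame("side"); 
cv2.imwrite("pics/s1.png",cv2.resize(f["pixels"][250:430,150:390,::-1],None,fx=3,fy=3))
s=r.state();print(s["clock"],s["eef_pos"],s["wrist_force"],s["width"])
E
```

```text
clock: 6.9
eef_pos: [466.0, 275.9, 61.7]
tcp_rot: [0.708, 0.002, 0.706, -0.001]
wrist_force: [0.1, 0.2, 0.1]
width: 0.605
clock: 7.52
eef_pos: [465.6, 275.6, 61.1]
tcp_rot: [0.707, 0.001, 0.707, -0.001]
wrist_force: [-2.3, -2.2, 10.0]
width: 0.265
7.575 [465.57610556 275.62838349  61.10136967] [-1.96759146 -2.57437216  9.15171685] 0.26518439638842073
```

View pics/s1.png

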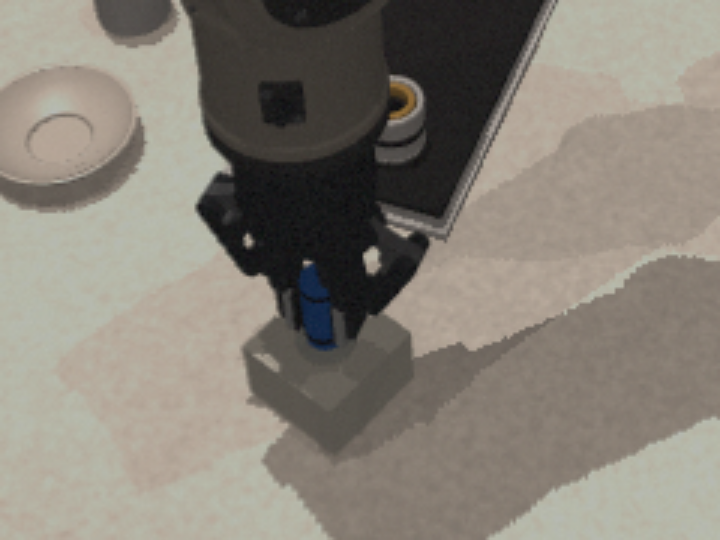

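```bash

python3 -m inch '[{"claw":1,"delta_pos":[-0.9,0,0],"delta_rot":[0,0,0]},{"claw":1,"delta_pos":[-0.9,0,0],"delta_rot":[0,0,0]},{"claw":1,"delta_pos":[-0.9,0,0],"delta_rot":[0,0,0]},{"claw":1,"delta_pos":[0,-0.6,0.2],"delta_rot":[0,0,0]},{"claw":1,"delta_pos":[0,-0.9,0.3],"delta_rot":[0,0,0]}]' 60
python3 -m inch '[{"claw":1,"delta_pos":[0,-0.9,0.32],"delta_rot":[0,0,0]},{"claw":1,"delta_pos":[0,-0.9,0.3],"delta_rot":[0,0,0]},{"claw":1,"delta_pos":[0,-0.9,0],"delta_rot":[0,0,0]},{"claw":1,"delta_pos":[0,-0.9,0],"delta_rot":[0,0,0]},{"claw":1,"delta_pos":[0,-0.8,0],"delta_rot":[0,0,0]}]' 60
python3 -m inch '[{"claw":1,"delta_pos":[0,0,0],"delta_rot":[0,0,0]},{"claw":1,"delta_pos":[0,0,0],"delta_rot":[0,0,0]},{"claw":1,"delta_pos":[0,0,0],"delta_rot":[0,0,0]},{"claw":1,"delta_pos":[0,0,0],"delta_rot":[0,0,0]},{"claw":1,"delta_pos":[0,0,0],"delta_rot":[0,0,0]}]' 60
python3 - <<'E'
from workcell import r
from h import *
f=r.grab_frame("side"); 
cv2.imwrite("pics/s2.png",cv2.resize(f["pixels"][200:350,180:380,::-1],None,fx=4,fy=4))
f=r.grab_frame("wrist"); cv2.imwrite("pics/w4.png",f["pixels"][:,:,::-1])
s=r.state();print(s["clock"],s["eef_pos"],s["wrist_force"],s["width"])
E
```

```text
clock: 8.2
eef_pos: [480.1, 230.6, 142.0]
tcp_rot: [0.707, 0.001, 0.707, -0.001]
wrist_force: [-0.0, -0.3, -2.3]
width: 0.267
clock: 8.82
eef_pos: [498.1, 97.3, 141.5]
tcp_rot: [0.707, 0.001, 0.707, -0.002]
wrist_force: [0.3, -1.2, -0.8]
width: 0.272
clock: 9.45
eef_pos: [498.1, 98.7, 141.3]
tcp_rot: [0.707, 0.001, 0.707, -0.001]
wrist_force: [-1.2, -0.1, -1.7]
width: 0.264
9.55 [498.17894612  98.53835045 141.29961573] [-0.87579873 -0.15958426 -1.22782007] 0.26980929870994175
```

View pics/s2.png

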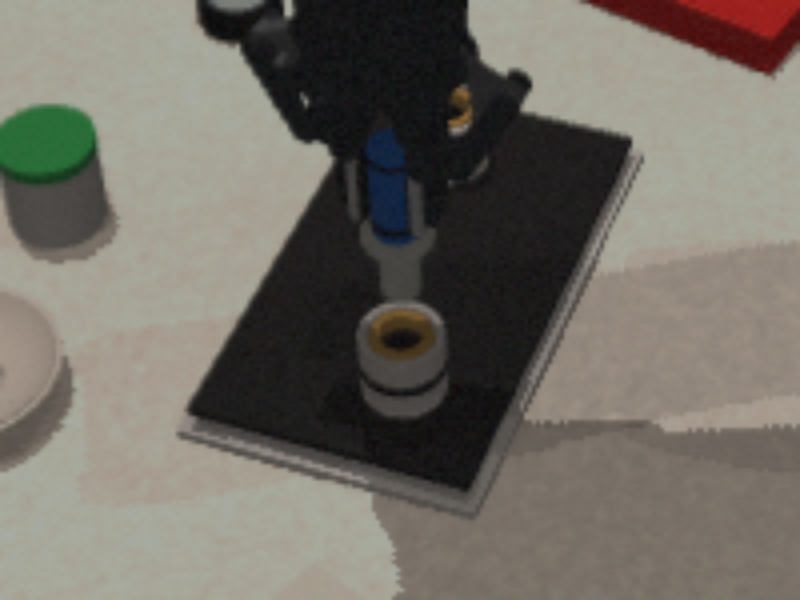

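View pics/w4.png

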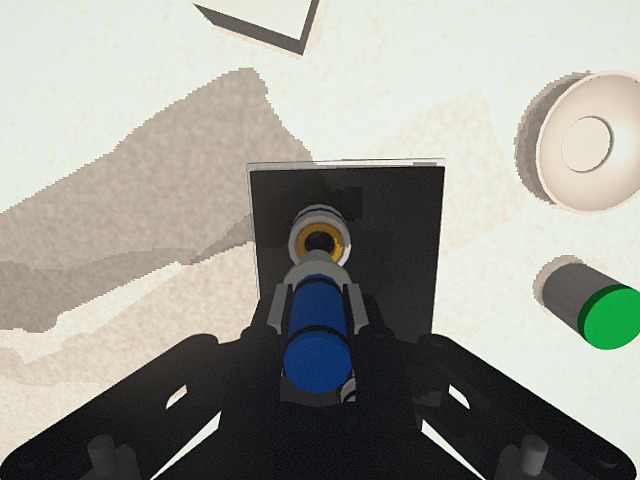

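```bash
python3 - <<'E'
from workcell import r
from h import *
np.set_printoptions(precision=1,suppress=True)
f=r.grab_frame("wrist");print(ring(f))
H=hsv(f);h,s,v=[H[...,i].astype(int) for i in range(3)]
print(blobs((h>95)&(h<130)&(s>120),100))
for c in ((318,361),): print("handle top",onz(f,c,186.2))
g=r.grab_frame("side")
t=r.grab_frame("top")
print(ring(g,60,30), "axis pred tip", proj(g,[498.2,98.5,90.2]),proj(g,[498.2,98.5,126.2]))
print("tip from side",onz(g,(279.8,273),90.2))
im=g["pixels"][240:310,250:320,::-1]; cv2.imwrite("pics/s3.png",cv2.resize(im,None,fx=8,fy=8,interpolation=cv2.INTER_CUBIC))
E
```

```text
[(array([319.1, 244.1]), array([45.2, 46.7]), array([499.6,  99.9,  60. ]))]
[([296, 274, 44, 15, 130], [317.8, 278.4]), ([287, 281, 63, 60, 2299], [317.5, 308.3]), ([283, 330, 69, 64, 3398], [317.3, 361.4])]
handle top [498.7 100.7 186.2]
[(array([205.5, 452.1]), array([13.5, 15.1]), array([468.2, 461.4,  60. ])), (array([304.2, 140.4]), array([10. , 21.4]), array([ 633.7, -372.7,   60. ])), (array([235.5, 145.9]), array([25.5, 33.1]), array([ 787.8, -289.8,   60. ]))] axis pred tip [279.7 271.9] [278.8 258.8]
tip from side [496.8 101.   90.2]
```

View pics/s3.png

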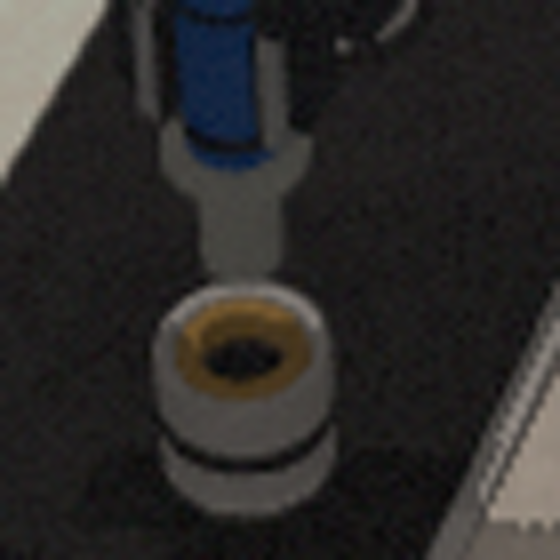

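```bash

python3 -m inch '[{"claw":1,"delta_pos":[0.4,-0.03,0.04],"delta_rot":[0,0,0]},{"claw":1,"delta_pos":[0.45,0,0],"delta_rot":[0,0,0]},{"claw":1,"delta_pos":[0,0,0],"delta_rot":[0,0,0]},{"claw":1,"delta_pos":[0.07,0,0],"delta_rot":[0,0,0]},{"claw":1,"delta_pos":[0.07,0,0],"delta_rot":[0,0,0]}]' 60
python3 -m inch '[{"claw":1,"delta_pos":[0.06,0,0],"delta_rot":[0,0,0]},{"claw":1,"delta_pos":[0,0,0],"delta_rot":[0,0,0]},{"claw":1,"delta_pos":[0.06,0,0],"delta_rot":[0,0,0]},{"claw":1,"delta_pos":[0,0,0],"delta_rot":[0,0,0]},{"claw":1,"delta_pos":[0,0,0],"delta_rot":[0,0,0]}]' 60
python3 - <<'E'
from workcell import r
from h import *
f=r.grab_frame("side"); 
cv2.imwrite("pics/s4.png",cv2.resize(f["pixels"][230:320,240:330,::-1],None,fx=6,fy=6))
s=r.state();print(s["clock"],s["eef_pos"],s["wrist_force"],s["width"])
E
```

```text
clock: 10.32
eef_pos: [499.6, 97.6, 111.7]
tcp_rot: [0.707, 0.001, 0.707, -0.001]
wrist_force: [-0.4, -1.0, -2.0]
width: 0.265
clock: 10.95
eef_pos: [499.4, 97.5, 108.0]
tcp_rot: [0.707, 0.001, 0.707, -0.001]
wrist_force: [1.2, 1.6, -1.6]
width: 0.265
11.0 [499.40382706  97.53647792 108.06308398] [ 0.50648821  1.41390052 -2.53739456] 0.26312137261704155
```

View pics/s4.png

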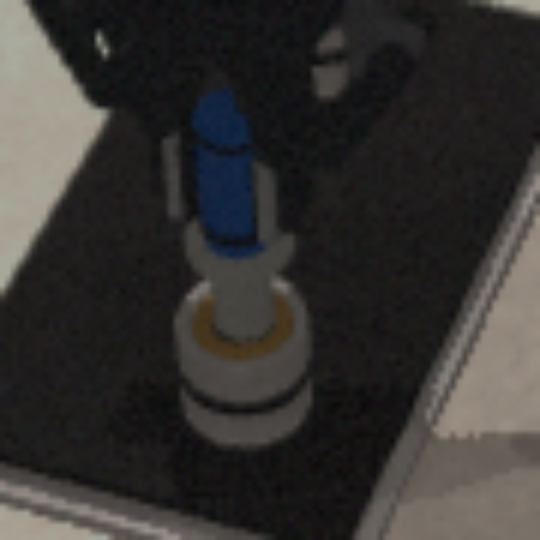

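```bash

python3 -m inch '[{"claw":1,"delta_pos":[0.06,0,0],"delta_rot":[0,0,0]},{"claw":1,"delta_pos":[0.06,0,0],"delta_rot":[0,0,0]},{"claw":1,"delta_pos":[0.06,0,0],"delta_rot":[0,0,0]},{"claw":1,"delta_pos":[0,0,0],"delta_rot":[0,0,0]},{"claw":1,"delta_pos":[0,0,0],"delta_rot":[0,0,0]}]' 60
python3 -m inch '[{"claw":1,"delta_pos":[0.05,0,0],"delta_rot":[0,0,0]},{"claw":1,"delta_pos":[0,0,0],"delta_rot":[0,0,0]},{"claw":1,"delta_pos":[0.05,0,0],"delta_rot":[0,0,0]},{"claw":1,"delta_pos":[0,0,0],"delta_rot":[0,0,0]},{"claw":1,"delta_pos":[0,0,0],"delta_rot":[0,0,0]}]' 60
```

```text
clock: 11.62
eef_pos: [499.3, 97.5, 102.6]
tcp_rot: [0.707, 0.001, 0.707, -0.001]
wrist_force: [-0.5, 1.6, -2.4]
width: 0.267
clock: 12.25
eef_pos: [499.5, 97.6, 99.8]
tcp_rot: [0.707, 0.001, 0.707, -0.001]
wrist_force: [-0.1, 2.4, 3.0]
width: 0.266
```

```bash

python3 -m inch '[{"claw":1,"delta_pos":[0.05,0,0],"delta_rot":[0,0,0]},{"claw":1,"delta_pos":[0,0,0],"delta_rot":[0,0,0]},{"claw":1,"delta_pos":[0,0,0],"delta_rot":[0,0,0]},{"claw":1,"delta_pos":[0,0,0],"delta_rot":[0,0,0]},{"claw":1,"delta_pos":[0,0,0],"delta_rot":[0,0,0]}]' 60
python3 -c "
from workcell import r
s=r.state();print(s['eef_pos'],s['wrist_force'],s['moment'])"
```

```text
clock: 12.88
eef_pos: [499.6, 97.6, 98.3]
tcp_rot: [0.707, 0.001, 0.707, -0.001]
wrist_force: [-1.1, 2.6, 6.7]
width: 0.267
[499.56408156  97.59230805  98.32139342] [-1.08593199  2.61376108  6.72515792] [0.39717691 0.31444396 0.01061411]
```

```bash

python3 -m inch '[{"claw":1,"delta_pos":[-0.2,0,0],"delta_rot":[0,0,0]},{"claw":1,"delta_pos":[-0.6,0,0],"delta_rot":[0,0,0]},{"claw":1,"delta_pos":[-0.7,0,0],"delta_rot":[0,0,0]},{"claw":1,"delta_pos":[0,-0.5,0.15],"delta_rot":[0,0,0]},{"claw":1,"delta_pos":[0,-0.9,0.24],"delta_rot":[0,0,0]}]' 60
python3 -m inch '[{"claw":1,"delta_pos":[0,-0.9,0.25],"delta_rot":[0,0,0]},{"claw":1,"delta_pos":[0,-0.9,0.25],"delta_rot":[0,0,0]},{"claw":1,"delta_pos":[0,-0.9,0.25],"delta_rot":[0,0,0]},{"claw":1,"delta_pos":[0,-0.9,0.25],"delta_rot":[0,0,0]},{"claw":1,"delta_pos":[0,-0.3,0],"delta_rot":[0,0,0]}]' 60
python3 -m inch '[{"claw":1,"delta_pos":[0,0,0],"delta_rot":[0,0,0]},{"claw":1,"delta_pos":[0,0,0],"delta_rot":[0,0,0]},{"claw":1,"delta_pos":[0,0,0],"delta_rot":[0,0,0]},{"claw":1,"delta_pos":[0,0,0],"delta_rot":[0,0,0]},{"claw":1,"delta_pos":[0,0,0],"delta_rot":[0,0,0]}]' 60
python3 - <<'E'
from workcell import r
from h import *
np.set_printoptions(precision=1,suppress=True)
f=r.grab_frame("wrist");print(ring(f)); cv2.imwrite("pics/w5.png",f["pixels"][:,:,::-1])
s=r.state();print(s["clock"],s["eef_pos"],s["wrist_force"],s["width"])
H=hsv(f);h,S,v=[H[...,i].astype(int) for i in range(3)]
print(blobs((h>95)&(h<130)&(S>120),100)); z=s["eef_pos"][2]-51.1+96
print("handle top",onz(f,(318,361),z))
g=r.grab_frame("side")
im=g["pixels"][170:300,240:370,::-1]; cv2.imwrite("pics/s5.png",cv2.resize(im,None,fx=4.5,fy=4.5,interpolation=cv2.INTER_CUBIC))
E
```

```text
clock: 13.5
eef_pos: [511.1, 54.4, 143.4]
tcp_rot: [0.707, 0.001, 0.707, -0.001]
wrist_force: [-0.0, -1.4, -1.9]
width: 0.265
clock: 14.12
eef_pos: [540.2, -64.6, 142.6]
tcp_rot: [0.707, 0.002, 0.707, -0.003]
wrist_force: [0.1, 1.0, -1.4]
width: 0.266
clock: 14.75
eef_pos: [540.5, -61.4, 143.2]
tcp_rot: [0.707, 0.001, 0.707, -0.001]
wrist_force: [-0.8, 0.1, -0.7]
width: 0.263
[(array([318.1, 243.9]), array([44.8, 46.6]), array([541.2, -60.5,  60. ])), (array([246.2,  -3.6]), array([37.2, 46.9]), array([500.1,  90. ,  60. ]))]
14.8 [540.5 -61.5 143.2] [ 0.1  0.7 -1.7] 0.26267394371204805
[([296, 274, 44, 14, 126], [317.1, 278.1]), ([287, 281, 61, 60, 2256], [317.1, 308.0]), ([283, 330, 69, 63, 3325], [317.1, 361.1])]
handle top [541.  -59.3 188.1]
```

View pics/s5.png

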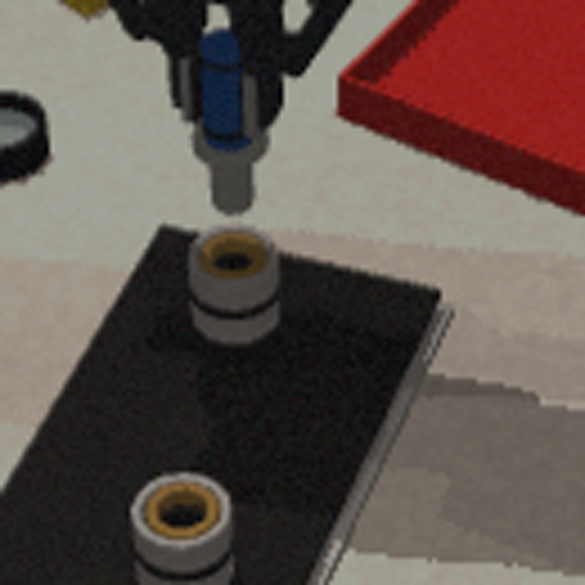

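View pics/w5.png

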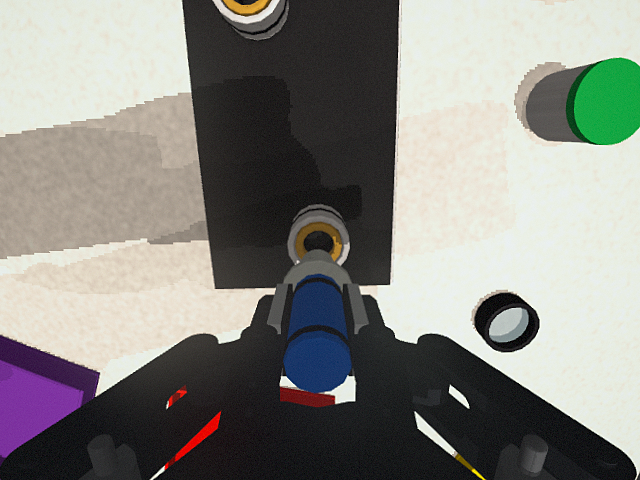

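```bash

python3 -m inch '[{"claw":1,"delta_pos":[0.4,-0.023,0.013],"delta_rot":[0,0,0]},{"claw":1,"delta_pos":[0.5,0,0],"delta_rot":[0,0,0]},{"claw":1,"delta_pos":[0,0,0],"delta_rot":[0,0,0]},{"claw":1,"delta_pos":[0.07,0,0],"delta_rot":[0,0,0]},{"claw":1,"delta_pos":[0.07,0,0],"delta_rot":[0,0,0]}]' 60
python3 -m inch '[{"claw":1,"delta_pos":[0.06,0,0],"delta_rot":[0,0,0]},{"claw":1,"delta_pos":[0,0,0],"delta_rot":[0,0,0]},{"claw":1,"delta_pos":[0.06,0,0],"delta_rot":[0,0,0]},{"claw":1,"delta_pos":[0,0,0],"delta_rot":[0,0,0]},{"claw":1,"delta_pos":[0,0,0],"delta_rot":[0,0,0]}]' 60
python3 - <<'E'
from workcell import r
from h import *
f=r.grab_frame("side"); 
cv2.imwrite("pics/s6.png",cv2.resize(f["pixels"][170:260,245:335,::-1],None,fx=6,fy=6))
s=r.state();print(s["clock"],s["eef_pos"],s["wrist_force"],s["width"])
E
```

```text
clock: 15.48
eef_pos: [541.1, -62.3, 112.0]
tcp_rot: [0.707, 0.001, 0.707, -0.001]
wrist_force: [-0.0, 0.2, -1.0]
width: 0.266
clock: 16.1
eef_pos: [540.9, -62.3, 108.3]
tcp_rot: [0.707, 0.001, 0.707, -0.001]
wrist_force: [0.2, -0.3, -1.4]
width: 0.265
16.15 [540.92778624 -62.35113404 108.36411801] [ 0.76634298  0.75870626 -1.12953944] 0.26430789265865356
```

View pics/s6.png

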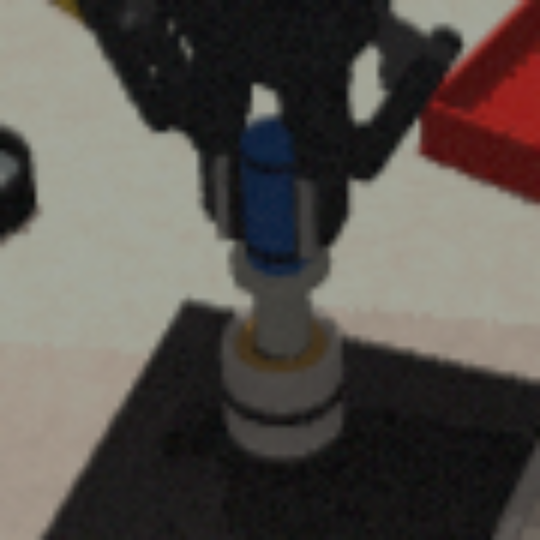

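In the bore with no force. Go on in small steps.

```bash

python3 -m inch '[{"claw":1,"delta_pos":[0.06,0,0],"delta_rot":[0,0,0]},{"claw":1,"delta_pos":[0.06,0,0],"delta_rot":[0,0,0]},{"claw":1,"delta_pos":[0.06,0,0],"delta_rot":[0,0,0]},{"claw":1,"delta_pos":[0,0,0],"delta_rot":[0,0,0]},{"claw":1,"delta_pos":[0,0,0],"delta_rot":[0,0,0]}]' 60
python3 -m inch '[{"claw":1,"delta_pos":[0.05,0,0],"delta_rot":[0,0,0]},{"claw":1,"delta_pos":[0.05,0,0],"delta_rot":[0,0,0]},{"claw":1,"delta_pos":[0.05,0,0],"delta_rot":[0,0,0]},{"claw":1,"delta_pos":[0,0,0],"delta_rot":[0,0,0]},{"claw":1,"delta_pos":[0,0,0],"delta_rot":[0,0,0]}]' 60
```

```text
clock: 16.77
eef_pos: [540.9, -62.4, 102.9]
tcp_rot: [0.707, 0.001, 0.707, -0.001]
wrist_force: [0.2, 0.3, -1.8]
width: 0.261
clock: 17.4
eef_pos: [540.8, -62.4, 98.4]
tcp_rot: [0.707, 0.001, 0.707, -0.001]
wrist_force: [-0.5, 0.2, -1.3]
width: 0.266
```

```bash

python3 -m inch '[{"claw":1,"delta_pos":[0.06,0,0],"delta_rot":[0,0,0]},{"claw":1,"delta_pos":[0.06,0,0],"delta_rot":[0,0,0]},{"claw":1,"delta_pos":[0.06,0,0],"delta_rot":[0,0,0]},{"claw":1,"delta_pos":[0.06,0,0],"delta_rot":[0,0,0]},{"claw":1,"delta_pos":[0,0,0],"delta_rot":[0,0,0]}]' 60
python3 -m inch '[{"claw":1,"delta_pos":[0.06,0,0],"delta_rot":[0,0,0]},{"claw":1,"delta_pos":[0.06,0,0],"delta_rot":[0,0,0]},{"claw":1,"delta_pos":[0.06,0,0],"delta_rot":[0,0,0]},{"claw":1,"delta_pos":[0.06,0,0],"delta_rot":[0,0,0]},{"claw":1,"delta_pos":[0,0,0],"delta_rot":[0,0,0]}]' 60
```

```text
clock: 18.02
eef_pos: [540.8, -62.4, 91.0]
tcp_rot: [0.707, 0.001, 0.707, -0.001]
wrist_force: [-0.1, 1.0, -1.8]
width: 0.263
clock: 18.65
eef_pos: [540.8, -62.3, 83.9]
tcp_rot: [0.707, 0.001, 0.707, -0.001]
wrist_force: [0.9, 0.1, -1.0]
width: 0.267
```

```bash

python3 -m inch '[{"claw":1,"delta_pos":[0.06,0,0],"delta_rot":[0,0,0]},{"claw":1,"delta_pos":[0,0,0],"delta_rot":[0,0,0]},{"claw":1,"delta_pos":[0.06,0,0],"delta_rot":[0,0,0]},{"claw":1,"delta_pos":[0,0,0],"delta_rot":[0,0,0]},{"claw":1,"delta_pos":[0,0,0],"delta_rot":[0,0,0]}]' 60
```

```text
clock: 19.27
eef_pos: [540.9, -62.4, 80.4]
tcp_rot: [0.707, 0.001, 0.707, -0.001]
wrist_force: [-0.1, 1.1, -1.5]
width: 0.265
```

```bash

python3 -m inch '[{"claw":1,"delta_pos":[0.05,0,0],"delta_rot":[0,0,0]},{"claw":1,"delta_pos":[0.05,0,0],"delta_rot":[0,0,0]},{"claw":1,"delta_pos":[0,0,0],"delta_rot":[0,0,0]},{"claw":1,"delta_pos":[0.03,0,0],"delta_rot":[0,0,0]},{"claw":1,"delta_pos":[0,0,0],"delta_rot":[0,0,0]}]' 60
```

```text
clock: 19.9
eef_pos: [540.9, -62.4, 76.5]
tcp_rot: [0.707, 0.001, 0.707, -0.001]
wrist_force: [0.0, -1.0, -1.2]
width: 0.265
```

```bash

python3 -m inch '[{"claw":1,"delta_pos":[0.04,0,0],"delta_rot":[0,0,0]},{"claw":1,"delta_pos":[0,0,0],"delta_rot":[0,0,0]},{"claw":1,"delta_pos":[0.03,0,0],"delta_rot":[0,0,0]},{"claw":1,"delta_pos":[0,0,0],"delta_rot":[0,0,0]},{"claw":1,"delta_pos":[0,0,0],"delta_rot":[0,0,0]}]' 60
```

```text
clock: 20.52
eef_pos: [541.0, -62.4, 74.5]
tcp_rot: [0.707, 0.001, 0.707, -0.001]
wrist_force: [-0.6, -0.3, 2.2]
width: 0.266
```

```bash

python3 -m inch '[{"claw":0.6,"delta_pos":[0,0,0],"delta_rot":[0,0,0]},{"claw":0.4,"delta_pos":[0,0,0],"delta_rot":[0,0,0]},{"claw":0.2,"delta_pos":[0,0,0],"delta_rot":[0,0,0]},{"claw":0,"delta_pos":[0,0,0],"delta_rot":[0,0,0]},{"claw":0,"delta_pos":[0,0,0],"delta_rot":[0,0,0]}]' 60
python3 - <<'E'
from workcell import r
from h import *
f=r.grab_frame("side"); 
cv2.imwrite("pics/s7.png",cv2.resize(f["pixels"][170:260,245:335,::-1],None,fx=6,fy=6))
s=r.state();print(s["clock"],s["eef_pos"],s["wrist_force"],s["width"])
E
```

```text
clock: 21.15
eef_pos: [540.9, -62.4, 74.4]
tcp_rot: [0.707, 0.001, 0.707, -0.001]
wrist_force: [0.1, 0.4, -0.2]
width: 0.997
21.2 [540.88235912 -62.39661861  74.41991794] [ 0.17746416 -0.44646219  0.66376327] 0.9980493622799121
```

View pics/s7.png

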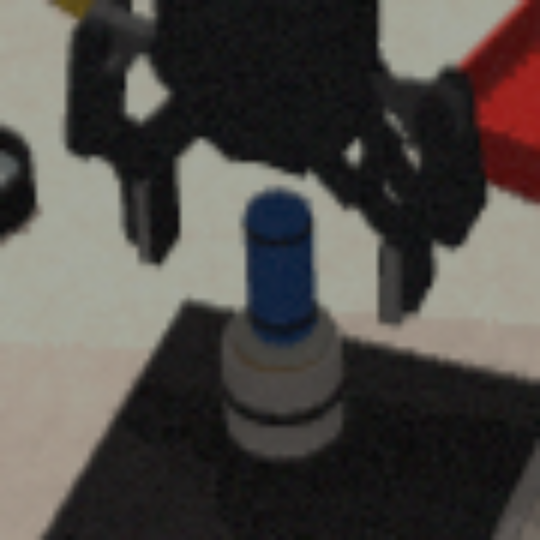

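```bash

python3 -m inch '[{"claw":0,"delta_pos":[-1,0,0],"delta_rot":[0,0,0]},{"claw":0,"delta_pos":[-1,0,0],"delta_rot":[0,0,0]},{"claw":0,"delta_pos":[-1,0,0],"delta_rot":[0,0,0]},{"claw":0,"delta_pos":[0,0.9,-0.4],"delta_rot":[0,0,0]},{"claw":0,"delta_pos":[0,0.9,-0.4],"delta_rot":[0,0,0]}]' 60
python3 -m inch '[{"claw":0,"delta_pos":[0,0.9,-0.4],"delta_rot":[0,0,0]},{"claw":0,"delta_pos":[0,0.3,-0.2],"delta_rot":[0,0,0]},{"claw":0,"delta_pos":[0,0,0],"delta_rot":[0,0,0]},{"claw":0,"delta_pos":[0,0,0],"delta_rot":[0,0,0]},{"claw":0,"delta_pos":[0,0,0],"delta_rot":[0,0,0]}]' 60
python3 - <<'E'
from workcell import r
from h import *
f=r.grab_frame("wrist"); cv2.imwrite("pics/w6.png",f["pixels"][:,:,::-1]); print(ring(f))
s=r.state();print(s["clock"],s["eef_pos"],s["wrist_force"],s["width"])
t=r.grab_frame("top"); 
E
```

```text
clock: 21.82
eef_pos: [516.9, -7.8, 164.8]
tcp_rot: [0.707, 0.002, 0.707, -0.002]
wrist_force: [0.1, -0.1, -0.0]
width: 0.998
clock: 22.45
eef_pos: [499.6, 26.9, 164.3]
tcp_rot: [0.707, 0.002, 0.707, -0.002]
wrist_force: [0.4, 0.5, -0.2]
width: 1.0
[(array([316.2, 137.9]), array([46.3, 48. ]), array([499.3,  97.8,  60. ]))]
22.5 [499.4648548   27.12600123 164.33347961] [ 0.11736197 -1.02725884  0.98716907] 1.0018046518444725
```

View pics/w6.png

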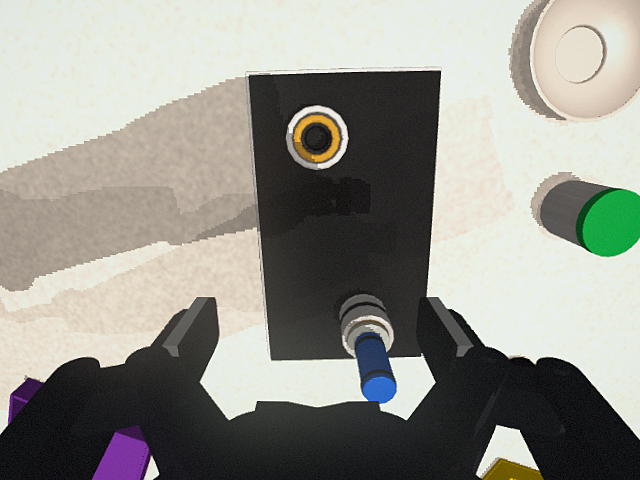

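```bash

python3 -m inch '[{"claw":0,"delta_pos":[0,0.79,0],"delta_rot":[0,0,0]},{"claw":0,"delta_pos":[0,0.79,0],"delta_rot":[0,0,0]},{"claw":0,"delta_pos":[0.5,0.78,0],"delta_rot":[0,0,0]},{"claw":0,"delta_pos":[0.9,0,0],"delta_rot":[0,0,0]},{"claw":0,"delta_pos":[0.9,0,0],"delta_rot":[0,0,0]}]' 35
python3 -m inch '[{"claw":0,"delta_pos":[0.7,0,0],"delta_rot":[0,0,0]},{"claw":0,"delta_pos":[0,0,0],"delta_rot":[0,0,0]},{"claw":0,"delta_pos":[0,0,0],"delta_rot":[0,0,0]},{"claw":0,"delta_pos":[0,0,0],"delta_rot":[0,0,0]},{"claw":0,"delta_pos":[0,0,0],"delta_rot":[0,0,0]}]' 35
python3 - <<'E'
from workcell import r
from h import *
f=r.grab_frame("wrist"); cv2.imwrite("pics/w7.png",f["pixels"][:,:,::-1]); print(ring(f))
s=r.state();print(s["clock"],s["eef_pos"],s["wrist_force"],s["width"])
E
```

```text
clock: 23.18
eef_pos: [499.7, 98.6, 94.7]
tcp_rot: [0.707, 0.001, 0.707, -0.001]
wrist_force: [1.2, -1.2, -0.3]
width: 1.0
clock: 23.8
eef_pos: [499.9, 98.5, 75.1]
tcp_rot: [0.708, 0.001, 0.707, -0.001]
wrist_force: [0.1, -0.1, 1.2]
width: 1.001
[(array([315.8, 285.6]), array([60.7, 63.8]), array([499.4, 100.1,  60. ]))]
23.85 [499.78422853  98.52714053  74.96046558] [ 0.24122143  0.30922415 -0.33396733] 0.9994775924182391
```

View pics/w7.png

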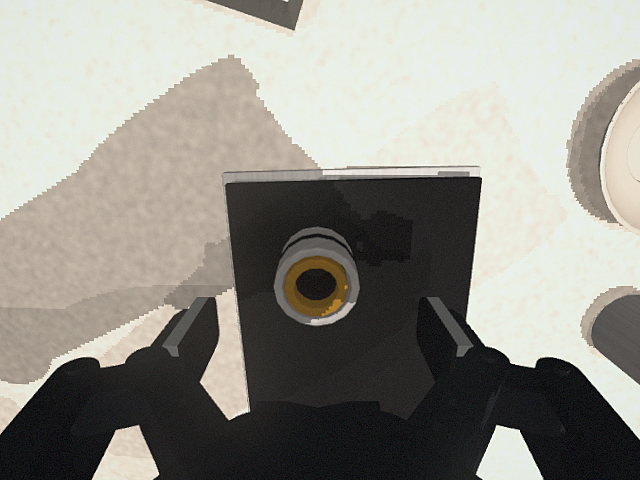

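```bash

python3 -m inch '[{"claw":0,"delta_pos":[0.8,0,0],"delta_rot":[0,0,0]},{"claw":0,"delta_pos":[0.9,0,0],"delta_rot":[0,0,0]},{"claw":0,"delta_pos":[0,0,0],"delta_rot":[0,0,0]},{"claw":0.3,"delta_pos":[0,0,0],"delta_rot":[0,0,0]},{"claw":0.4,"delta_pos":[0,0,0],"delta_rot":[0,0,0]}]' 30
python3 -m inch '[{"claw":0.45,"delta_pos":[0,0,0],"delta_rot":[0,0,0]},{"claw":0.5,"delta_pos":[0,0,0],"delta_rot":[0,0,0]},{"claw":0.55,"delta_pos":[0,0,0],"delta_rot":[0,0,0]},{"claw":0.6,"delta_pos":[0,0,0],"delta_rot":[0,0,0]},{"claw":1,"delta_pos":[0,0,0],"delta_rot":[0,0,0]}]' 30
```

```text
clock: 24.48
eef_pos: [500.1, 98.7, 24.5]
tcp_rot: [0.708, 0.001, 0.707, -0.001]
wrist_force: [-0.0, -0.4, 0.6]
width: 0.616
clock: 25.1
eef_pos: [499.8, 98.6, 23.5]
tcp_rot: [0.707, 0.001, 0.707, -0.001]
wrist_force: [2.4, -0.8, 2.5]
width: 0.514
```

```bash

python3 -m inch '[{"claw":1,"delta_pos":[0,0,0],"delta_rot":[0,0,0]},{"claw":1,"delta_pos":[-0.3,0,0],"delta_rot":[0,0,0]},{"claw":1,"delta_pos":[-0.5,0,0],"delta_rot":[0,0,0]},{"claw":1,"delta_pos":[-0.6,0,0],"delta_rot":[0,0,0]},{"claw":1,"delta_pos":[-0.7,0,0],"delta_rot":[0,0,0]}]' 40
python3 -m inch '[{"claw":1,"delta_pos":[-0.7,0,0],"delta_rot":[0,0,0]},{"claw":1,"delta_pos":[-0.7,0,0],"delta_rot":[0,0,0]},{"claw":1,"delta_pos":[-0.5,0,0],"delta_rot":[0,0,0]},{"claw":1,"delta_pos":[0,0,0],"delta_rot":[0,0,0]},{"claw":1,"delta_pos":[0,0,0],"delta_rot":[0,0,0]}]' 40
python3 - <<'E'
from workcell import r
from h import *
f=r.grab_frame("side"); 
cv2.imwrite("pics/s8.png",cv2.resize(f["pixels"][130:330,190:410,::-1],None,fx=3,fy=3))
s=r.state();print(s["clock"],s["eef_pos"],s["wrist_force"],s["width"])
E
```

```text
clock: 25.72
eef_pos: [499.4, 98.6, 88.0]
tcp_rot: [0.707, 0.001, 0.707, -0.001]
wrist_force: [0.2, 0.1, -2.4]
width: 0.512
clock: 26.35
eef_pos: [499.2, 98.4, 143.0]
tcp_rot: [0.707, 0.001, 0.707, -0.001]
wrist_force: [-0.1, 0.6, -3.1]
width: 0.509
26.4 [499.08595449  98.39776183 142.80768273] [-0.57711223 -0.0690611  -3.28508549] 0.5079676887577173
```

View pics/s8.png

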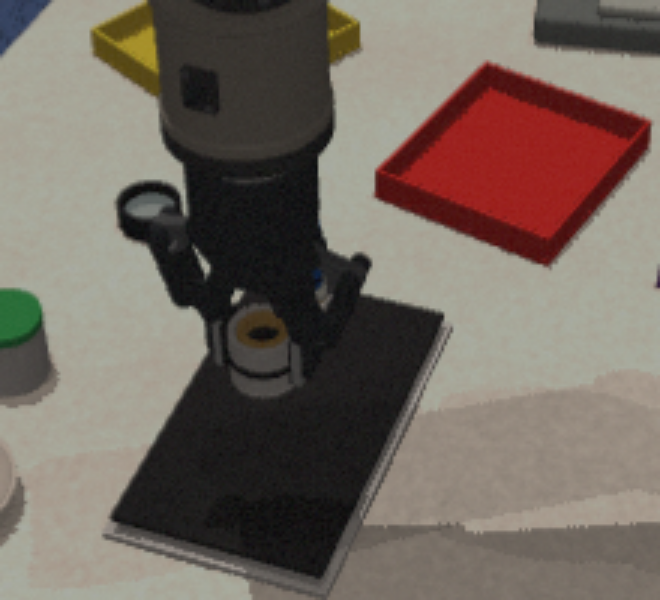

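```bash

python3 -m inch '[{"claw":1,"delta_pos":[0,-0.6,-0.2],"delta_rot":[0,0,0]},{"claw":1,"delta_pos":[0,-0.9,-0.2],"delta_rot":[0,0,0]},{"claw":1,"delta_pos":[0,-1,-0.2],"delta_rot":[0,0,0]},{"claw":1,"delta_pos":[0,-1,-0.2],"delta_rot":[0,0,0]},{"claw":1,"delta_pos":[0,-1,-0.2],"delta_rot":[0,0,0]}]' 40
python3 -m inch '[{"claw":1,"delta_pos":[0,-1,-0.1],"delta_rot":[0,0,0]},{"claw":1,"delta_pos":[0,-1,-0.1],"delta_rot":[0,0,0]},{"claw":1,"delta_pos":[0,-1,-0.1],"delta_rot":[0,0,0]},{"claw":1,"delta_pos":[0,-1,0],"delta_rot":[0,0,0]},{"claw":1,"delta_pos":[0,-1,0],"delta_rot":[0,0,0]}]' 40
python3 -m inch '[{"claw":1,"delta_pos":[0,-1,0],"delta_rot":[0,0,0]},{"claw":1,"delta_pos":[0,-1,0],"delta_rot":[0,0,0]},{"claw":1,"delta_pos":[0,-0.9,0],"delta_rot":[0,0,0]},{"claw":1,"delta_pos":[0,-0.9,0],"delta_rot":[0,0,0]},{"claw":1,"delta_pos":[0,-0.5,0],"delta_rot":[0,0,0]}]' 40
python3 -m inch '[{"claw":1,"delta_pos":[0.3,0,0],"delta_rot":[0,0,0]},{"claw":1,"delta_pos":[0.3,0,0],"delta_rot":[0,0,0]},{"claw":1,"delta_pos":[0,0,0],"delta_rot":[0,0,0]},{"claw":1,"delta_pos":[0,0,0],"delta_rot":[0,0,0]},{"claw":1,"delta_pos":[0,0,0],"delta_rot":[0,0,0]}]' 40
python3 - <<'E'
from workcell import r
from h import *
f=r.grab_frame("side"); 
cv2.imwrite("pics/s9.png",cv2.resize(f["pixels"][70:270,220:440,::-1],None,fx=3,fy=3))
f=r.grab_frame("wrist"); cv2.imwrite("pics/w9.png",f["pixels"][:,:,::-1])
s=r.state();print(s["clock"],s["eef_pos"],s["wrist_force"],s["width"])
H=hsv(f);h,S,v=[H[...,i].astype(int) for i in range(3)]
E
```

```text
clock: 27.02
eef_pos: [468.3, -37.2, 142.7]
tcp_rot: [0.707, 0.001, 0.708, -0.001]
wrist_force: [0.3, 0.2, -3.4]
width: 0.507
clock: 27.65
eef_pos: [459.0, -187.0, 142.7]
tcp_rot: [0.707, 0.001, 0.707, -0.001]
wrist_force: [0.6, -0.4, -3.4]
width: 0.506
clock: 28.28
eef_pos: [458.4, -316.2, 142.5]
tcp_rot: [0.707, 0.002, 0.708, -0.001]
wrist_force: [0.9, -0.1, -3.0]
width: 0.511
clock: 28.9
eef_pos: [459.2, -315.1, 125.7]
tcp_rot: [0.707, 0.001, 0.707, -0.001]
wrist_force: [0.6, 0.4, -3.1]
width: 0.513
29.0 [ 459.07327296 -315.25893172  125.67601657] [-0.16602026  0.18146681 -3.08413152] 0.5061000329904902
```

View pics/s9.png

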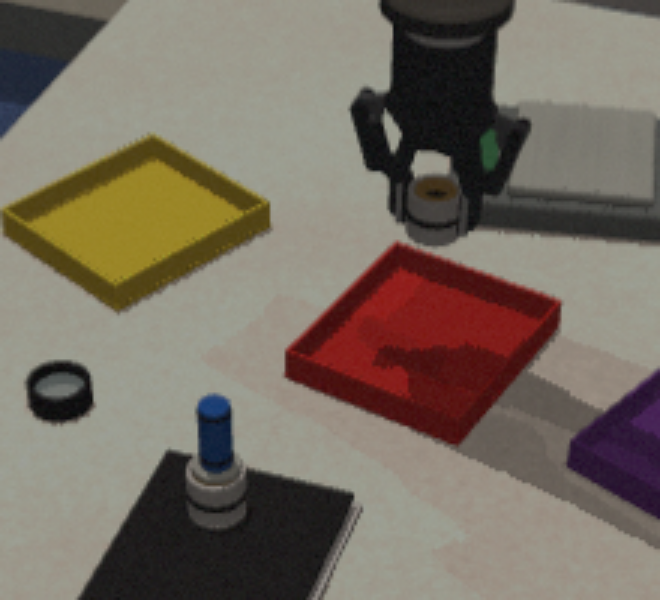

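View pics/w9.png

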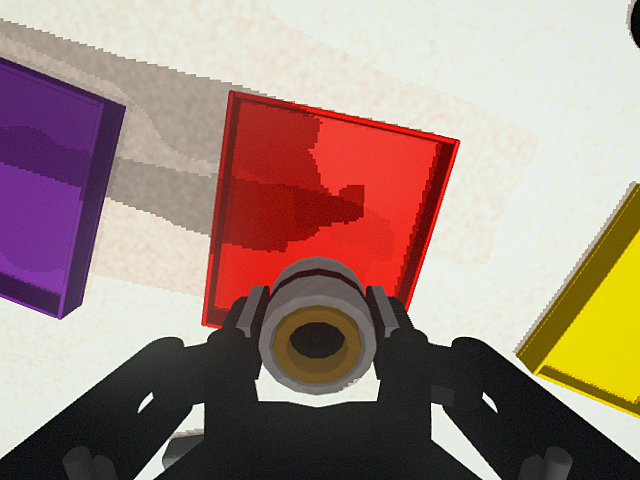

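```bash
python3 - <<'E'
from workcell import r
from h import *
f=r.grab_frame("wrist")
a,b,c=[onz(f,u,28) for u in ((459,140),(203,325),(232,92))]
print(a,b,c,(a+b)/2,np.linalg.norm(a-c),np.linalg.norm(b-c))
E
```

```text
[ 555.66903961 -245.33347904   28.        ] [ 367.73966607 -387.1589996    28.        ] [ 404.01579741 -214.78009364   28.        ] [ 461.70435284 -316.24623932   28.        ] 154.70040474243754 176.1546051764889
```

```bash

python3 -m inch '[{"claw":1,"delta_pos":[0.8,0,0.05],"delta_rot":[0,0,0]},{"claw":1,"delta_pos":[0.9,0,0],"delta_rot":[0,0,0]},{"claw":1,"delta_pos":[0.9,0,0],"delta_rot":[0,0,0]},{"claw":1,"delta_pos":[0.7,0,0],"delta_rot":[0,0,0]},{"claw":1,"delta_pos":[0.45,0,0],"delta_rot":[0,0,0]}]' 40
python3 -m inch '[{"claw":1,"delta_pos":[0,0,0],"delta_rot":[0,0,0]},{"claw":1,"delta_pos":[0.06,0,0],"delta_rot":[0,0,0]},{"claw":1,"delta_pos":[0,0,0],"delta_rot":[0,0,0]},{"claw":1,"delta_pos":[0.05,0,0],"delta_rot":[0,0,0]},{"claw":1,"delta_pos":[0,0,0],"delta_rot":[0,0,0]}]' 40
```

```text
clock: 29.68
eef_pos: [460.3, -315.2, 12.1]
tcp_rot: [0.707, 0.001, 0.707, -0.001]
wrist_force: [0.2, -0.0, -2.7]
width: 0.508
clock: 30.3
eef_pos: [460.4, -315.3, 9.7]
tcp_rot: [0.707, 0.001, 0.707, -0.001]
wrist_force: [-0.6, 0.6, -2.5]
width: 0.511
```

```bash

python3 -m inch '[{"claw":1,"delta_pos":[0.04,0,0],"delta_rot":[0,0,0]},{"claw":1,"delta_pos":[0,0,0],"delta_rot":[0,0,0]},{"claw":1,"delta_pos":[0.02,0,0],"delta_rot":[0,0,0]},{"claw":1,"delta_pos":[0,0,0],"delta_rot":[0,0,0]},{"claw":1,"delta_pos":[0,0,0],"delta_rot":[0,0,0]}]' 40
```

```text
clock: 30.92
eef_pos: [460.5, -315.4, 8.4]
tcp_rot: [0.707, 0.001, 0.707, -0.001]
wrist_force: [-4.0, 1.9, 12.2]
width: 0.507
```

```bash

python3 -m inch '[{"claw":0.55,"delta_pos":[-0.02,0,0],"delta_rot":[0,0,0]},{"claw":0.4,"delta_pos":[0,0,0],"delta_rot":[0,0,0]},{"claw":0.3,"delta_pos":[0,0,0],"delta_rot":[0,0,0]},{"claw":0.1,"delta_pos":[0,0,0],"delta_rot":[0,0,0]},{"claw":0,"delta_pos":[0,0,0],"delta_rot":[0,0,0]}]' 30
python3 -m inch '[{"claw":0,"delta_pos":[-0.5,0,0],"delta_rot":[0,0,0]},{"claw":0,"delta_pos":[-1,0,0],"delta_rot":[0,0,0]},{"claw":0,"delta_pos":[-1,0,0],"delta_rot":[0,0,0]},{"claw":0,"delta_pos":[-1,0,0],"delta_rot":[0,0,0]},{"claw":0,"delta_pos":[-1,0,0],"delta_rot":[0,0,0]}]' 30
python3 -m inch '[{"claw":0,"delta_pos":[0,-1,0],"delta_rot":[0,0,0]},{"claw":0,"delta_pos":[0,-1,0],"delta_rot":[0,0,0]},{"claw":0,"delta_pos":[0,-1,0],"delta_rot":[0,0,0]},{"claw":0,"delta_pos":[0,0,0],"delta_rot":[0,0,0]},{"claw":0,"delta_pos":[0,0,0],"delta_rot":[0,0,0]}]' 30
python3 - <<'E'
from workcell import r
from h import *
f=r.grab_frame("side"); 
cv2.imwrite("pics/s10.png",cv2.resize(f["pixels"][110:310,130:430,::-1],None,fx=2.6,fy=2.6))
t=r.grab_frame("top"); cv2.imwrite("pics/t10.png",cv2.resize(t["pixels"][100:300,180:460,::-1],None,fx=2.8,fy=2.8))
print([x for x in ring(t,44,30)],[x for x in ring(f,44,30)])
s=r.state();print(s["clock"],s["eef_pos"],s["wrist_force"],s["width"])
E
```

```text
clock: 31.55
eef_pos: [460.4, -315.3, 8.4]
tcp_rot: [0.707, 0.001, 0.707, -0.001]
wrist_force: [0.1, 0.2, -1.1]
width: 0.998
clock: 32.17
eef_pos: [460.4, -315.2, 145.5]
tcp_rot: [0.707, 0.001, 0.707, -0.001]
wrist_force: [1.1, -0.1, -0.1]
width: 0.998
clock: 32.8
eef_pos: [460.2, -404.7, 144.0]
tcp_rot: [0.707, 0.001, 0.707, -0.001]
wrist_force: [0.5, -0.0, 0.2]
width: 1.0
[(array([ 64.4, 257.9]), array([ 3.4, 36.7]), array([422.1, 653.9,  44. ])), (array([106.6, 253. ]), array([7.7, 8.1]), array([436.4, 531.7,  44. ])), (array([414.5, 244.8]), array([10.9, 11.4]), array([ 461. , -315.6,   44. ])), (array([ 83.8, 269.4]), array([ 75.8, 176.4]), array([390.5, 594.3,  44. ]))] [(array([204.6, 455.3]), array([8.3, 8.4]), array([472.8, 460.2,  44. ])), (array([264.7, 144.1]), array([53.4, 83.9]), array([ 732.3, -343.4,   44. ]))]
32.9 [ 460.36210812 -404.3536305   143.87487236] [-0.13132186 -0.01353941 -0.72616421] 1.0023773856290765
```

View pics/s10.png

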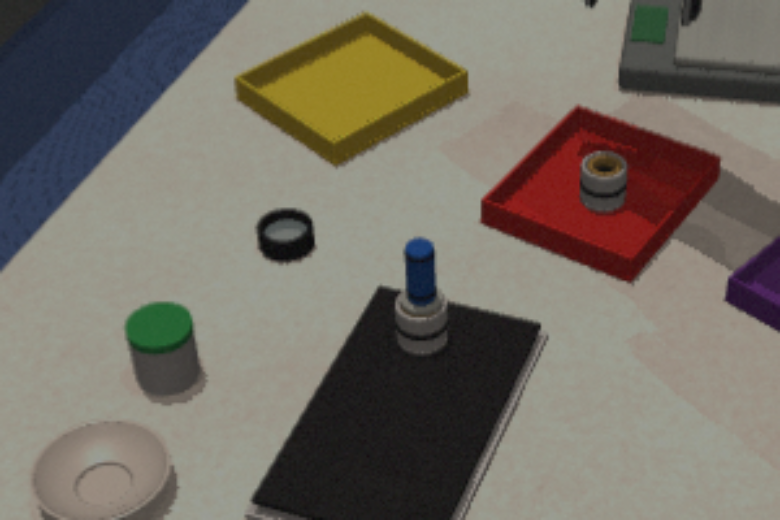

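View pics/t10.png

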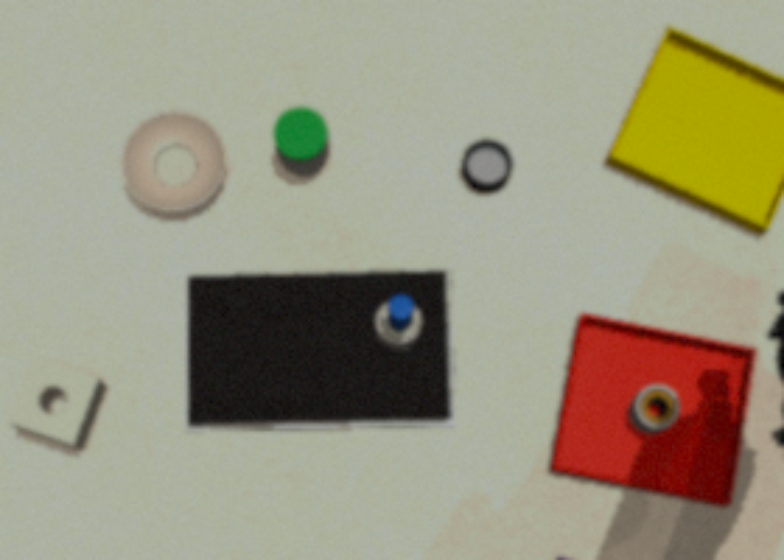

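```bash
python3 -c "
from workcell import r
print(r.sign_off())"
```

```text
the job is handed in; nothing more can be done
None
```

The gauge is fully home in the good sleeve on the pad and the tight sleeve stands in the red tray. I handed the job in at about 33 s on the robot's clock; it gave no verdict.

- **Tight sleeve:** this was the one at about (499, 98). The gauge stopped roughly 10 mm into its bore. The push rose about 2.5 N per mm as the pad sank, and I stopped at a push of about 9 N.
- **Good sleeve:** this was the one at about (541, -61). The gauge slid all the way in with no force until its collar touched, at a push of about 3.5 N, and I released it there.
- **Placing the tight sleeve:** I set it down at (461, -316), within about 1 mm of the tray's centre. It touched the floor with about 15 N of contact force.

**Last checks:** the side and top pictures show the gauge upright with its collar on the good sleeve on the pad, and the tight sleeve upright in the red tray. The dish, magnifier and tin look to be where they were, by eye only. The gripper was open and clear of everything.

**Disagreements:** position measurements differed by 2–3 mm between the cameras, and also between wrist views. Heights found from two views came out 2–4 mm low. I used the given heights and averaged positions instead, and both bores were entered without catching. No check failed.

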